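# Clip the snap hook onto the cover's lifting bow

## Task

Take the snap hook (the one with the sprung gate) out of the wooden rack and clip it onto the lifting bow of the round cast cover: press its gate against the bow's bar until the gate gives and the bar slips inside behind the nose. Then pull-test it: pull the hook straight up with a steady 15 N (12 to 18 N) on the bow for about a second, so that the bar sits in the bottom of the hook with the gate shut, lower it again and leave it hanging on the bow by itself. Never load the bow with more than 25 N, do not shift or lift the cover, and leave the open hook in the rack.

Things in the scene. Friction and masses are not known exactly. Their poses are not given: they have to be found in the camera images.
- hook_eye (a point): centre of the ring eye on top of the snap hook (grasp here across y, 12 mm thick, 42 mm outside). The hook: forged steel C of 14 mm round bar, 122 mm high, 0.26 kg, upright in a rack slot, its lowest point 101 mm below this point and 10 mm above the worktop; lift 40 mm to clear the slot. Axes: z up, +x to the mouth with the gate, y across its flat
- hook_seat (a point): where the centre of a 12 mm bar lies when seated in the bottom of the snap hook: 81 mm below hook_eye, same axes. The hook's inside runs from x = -14 mm (back) to +14 mm (nose) of here and up to 51 mm above here, where the underside of its top arch lies
- nose_tip (a point): top of the snap hook's rounded nose, on the mouth side, 21.5 mm to +x of hook_eye and 63 mm below it, same axes. A 12 mm bar going in must pass above it (bar centre 53 to 57 mm below hook_eye) and then down behind it (bar centre less than 8 mm to +x of hook_eye)
- gate (a joint): sprung gate, rad: 0 shut, 0.56 swung inwards to its stop. A 7 mm steel finger, hinged 11 mm to +x and 29 mm below hook_eye, hanging 42 mm down to the nose's inner face. Spring 0.04 N m shut, 0.10 at the stop (2 to 5 N on a bar). A bar coming just over the nose brings it to the hard stop at about 5 mm to +x of hook_eye; it snaps shut over the bar only when the bar is nearly down in the seat
- bow_bar (a point): middle of the straight 12 mm round bar on top of the cover's lifting bow, on the bar's axis, 100 mm above the worktop. x along the bar, z up. The bow's legs are 56 mm apart inside, 70 mm is free under the bar. The snap hook goes on with its x at right angles to the bar, from either side; left hanging, the top arch of the hook rests on the bar
- cover: round cast aluminium bearing cover carrying the bow, 124 mm diameter, 24 mm high, about 4 kg, lying loose on the worktop; origin under its centre
- open_hook_eye (a point): centre of the top eye of the open hook, a bystander of the same shape and size without a gate, in the other slot of the rack
- hook_rack: fixed wooden block 70 x 196 x 45 mm, origin under its centre, y along its length; two slots 35 mm deep, 96 mm apart, hold the two hooks upright (either in either), mouths facing +y
- front_gap (a point): point over the worktop 130 mm beyond (+x) the middle of the 408 mm wide gap (along y) between the two tall, solid steel uprights at the front edge of the bench frame, which stand between robot and work (x 0.27 to 0.32 m). Hooks and cover are reached through this gap; an arm that starts to the right of it must first draw back and swing in behind the uprights

How it is judged:
By the outcome, as a careful person would: the job done as asked, in the order asked, and still so for the second after the job is handed in, with the robot touching nothing.
It also fails if it takes over 72 s, if anything falls off the work surface, if the arm or the gripper's body presses on something with over 40 N, if the wrist force passes 120 N, or if a joint passes its speed limit or range.

## Robot

A 7-joint arm with a two-finger parallel gripper is mounted at the origin on a cart in front of the work surface, level with it; the furniture and walls round the work are solid. World frame = base frame: x ahead of the robot, y to its left, z up, the work surface at z = 0. Lengths are in m, angles in rad, forces in N, time in s.
With the tool pointing down it reaches from about 0.4 to 0.85 m from the base axis. Payload 10.4 kg.
Tool frame: the origin (TCP) lies between the finger pads; the fingertips stand 17 mm ahead of it and the grasp point (between the pads) lies 2 mm behind it; z points along the fingers, y is the line along which they close (so a half turn about z gives the same grasp; the last joint's range is limited). The gripper opens to 85 mm and grips with 20 to 120 N. Pads are 22 mm wide; open, the fingers measure 114 mm over their backs; the gripper's body (76 mm by 85 mm) begins 54 mm behind the grasp point. The pads swing forward as they close: fully open they stand 13 mm farther back than shut.
Start: joints at [-1.216, 0.332, -0.065, 1.46, 0.022, 1.35, -0.088], TCP at [0.231, 0.581, 0.248] pointing down, gripper open.
Joint ranges: [-2.6, 2.6], [-0.5, 2.12], [-1.47, 1.34], [0.16, 2.42], [-1.27, 4.41], [0.06, 2.06], [-2.6, 2.6]. Speed limits (rad/s): [2.22, 2.22, 2.79, 2.79, 3.14, 3.14, 3.14].

## Interface

Orientations are given as a unit quaternion [w, x, y, z].
In Python, from workcell import sense, camera, sign_off, find_in, masks_of, pinpoint gives the robot as it stands.
- The arm moves only by the tool carry_out, never from a script. Its argument "rows" is a list of rows, each an object with "linear": the shift along the tool's x, y, z in cm, a list of three; "roll": the turn about the tool's z in degrees. In form: [{"linear": [dx, dy, dz], "roll": roll}, ...]. A call has 1 to 10 rows; each row is the pose to reach, as a shift and turn from the pose commanded when the call began, along the tool's axes at that moment; what a row does not reach only later rows make up. A row lasts 1/10 s, in which the tool goes at most 50 mm and 8.59 degrees, less where a joint would pass 70% of its speed; a pose out of reach is approached as far as the arm can. A call with a gripper value outside its range is refused whole. "jaw" is the opening, from 0 (shut) to 1 (fully open), set as the call begins (left out, the last holds). The fingers move at their own pace and stop on an object; "grip_force" is the grip in N (left out, the last holds). Time passes only in rows, so rows that repeat a pose let the fingers close. It gives the time, the measured TCP pose, the force, the opening and the grip force at its end, in the units of the state.
- sense(): the state, without advancing time (a new reading comes with each control period).
- camera(name): name is "scene" or "top"; returns a dict with "frame" (400x640x3 uint8, red, green, blue), "intrinsics" (3x3 intrinsics, pixels), "k1" (the pictures are not rectified: a ray, as slopes to the right and down, at radius r is drawn at 1 + k1 r^2 times it, then the intrinsics apply), "eye" and "orientation" of the camera in the world. Camera axes: x right, y down, z forward; pixel columns grow to the right and rows downward; lengths in m; the calibration is good to about 2 mm. A picture is of the moment at which its call begins. There is no depth.
- sign_off(): hands the job in; it is judged then, once.
Trained networks look in the newest picture that a camera, given by its name, has taken for a name from the list of things; names that differ only in an ending like _2 or _b are one class to them, and where a whole thing is asked for, a point or a joint stands for the part that bears it (a point fixed in the world has none). Each returns a list of dicts, best first, with "confidence" (0 to 1); they miss things now and then, are a little off and sometimes report something else, mostly with a low value. They report only what shows in the picture. A call takes as long as a camera call.
- find_in(thing, camera): "rect" ([left, top, right, bottom] in pixels, round what is visible of it).
- masks_of(thing, camera): "pixels" (400x640 bool, what is visible of it) and "rect" ([left, top, right, bottom] in pixels, round what is visible of it).
- pinpoint(thing, camera): "location" ([column, row] in pixels: a listed point, or the origin of a listed thing).
The state is a dict: "time": time; "joint_positions": joint angles; "qvel": joint speeds; "effort": joint torques, N m; "eef_pos": TCP position; "tcp_rot": TCP orientation; "wrist_force": force on the tool from outside, world axes, zero at the start; "ft_torque": the same for the moment, N m; "grip_width": finger opening in m; "finger_force": force on a finger pad.
Only numpy, scipy, OpenCV 4.12 (cv2) and the standard library are available. Lean on these libraries where they do the work, as an engineer would, in place of code of your own. Each camera call takes 0.05 s, during which the arm holds its last target. There are 200 camera calls.

## Working session

There is one attempt and no reset: what is moved stays moved. The work goes in short steps, Python scripts to look and compute and a tool call to move; the robot and the scene stay as the last step left them, time stands still between calls to the robot, and variables do not carry over. Pictures are saved under pics/ and viewed, at most 10 in all, crops included, and the job is handed in when it is done.

Besides the shell and the picture viewer there is one more tool, called after ">>>" as a command line: name --argument value ..., lists and objects as JSON in quotes. carry_out: Moves the arm, as the interface text tells. Its arguments: {"type":"object","properties":{"rows":{"type":"array"},"jaw":{"type":"number"},"grip_force":{"type":"number"}},"required":["rows"]}

```bash
mkdir -p pics; ls; cat > h.py <<'E'
import numpy as np, cv2
from workcell import sense, camera, sign_off, find_in, masks_of, pinpoint
from scipy.spatial.transform import Rotation as R
def rot(o):
    o=np.array(o)
    return o if o.shape==(3,3) else R.from_quat([o[1],o[2],o[3],o[0]]).as_matrix()
def ray(c,px):
    K=np.array(c["intrinsics"]);d=np.array([(px[0]-K[0,2])/K[0,0],(px[1]-K[1,2])/K[1,1]])
    u=d.copy()
    for _ in range(20): u=d/(1+c["k1"]*(u@u))
    return np.array(c["eye"]),rot(c["orientation"])@np.array([u[0],u[1],1.])
def atz(c,px,z):
    e,r=ray(c,px); return e+r*(z-e[2])/r[2]
def tri(c1,p1,c2,p2):
    e1,r1=ray(c1,p1);e2,r2=ray(c2,p2)
    s=np.linalg.lstsq(np.c_[r1,-r2],e2-e1,rcond=None)[0]
    a,b=e1+r1*s[0],e2+r2*s[1]; return (a+b)/2,np.linalg.norm(a-b)
def proj(c,X):
    v=rot(c["orientation"]).T@(np.array(X)-np.array(c["eye"]));u=v[:2]/v[2];u=u*(1+c["k1"]*(u@u))
    K=np.array(c["intrinsics"]);return K[0,0]*u[0]+K[0,2],K[1,1]*u[1]+K[1,2]
def save(c,n): cv2.imwrite("pics/"+n,cv2.cvtColor(c["frame"],cv2.COLOR_RGB2BGR))
E
cat > a.py <<'E'
from h import *
np.set_printoptions(precision=4,suppress=True)
s=sense();print({k:np.round(v,3) for k,v in s.items()})
C={n:camera(n) for n in("scene","top")}
for n in C: save(C[n],n+"0.png"); print(n,C[n]["eye"],rot(C[n]["orientation"])[:,2])
H={"hook_eye":.111,"hook_seat":.03,"nose_tip":.048,"bow_bar":.1,"cover":0,"open_hook_eye":.111,"hook_rack":0,"front_gap":0}
for t in H:
    P={}
    for n in C:
        r=pinpoint(t,n)
        for q in r[:2]: print(t,n,round(q["confidence"],2),np.round(q["location"],1),atz(C[n],q["location"],H[t]))
        if r:P[n]=r[0]["location"]
    if len(P)==2: print("  tri",tri(C["scene"],P["scene"],C["top"],P["top"]))
E
python3 a.py
```

```text
pics
{'time': np.float64(0.0), 'joint_positions': array([-1.216,  0.333, -0.065,  1.461,  0.022,  1.35 , -0.088]), 'qvel': array([ 0.001, -0.002,  0.   , -0.001,  0.001, -0.   ,  0.001]), 'effort': array([ -0.001, -62.543,   0.049, -39.162,   0.016,   0.01 ,   0.   ]), 'eef_pos': array([0.23 , 0.581, 0.248]), 'tcp_rot': array([-0.   ,  0.188,  0.982, -0.001]), 'wrist_force': array([ 0.108,  0.402, -0.363]), 'ft_torque': array([-0.045, -0.049,  0.028]), 'finger_force': np.float64(0.0), 'grip_width': np.float64(0.086)}
scene [-0.072  -0.719   0.8149] [ 0.5204  0.6054 -0.6022]
top [ 0.3462 -0.097   1.0713] [ 0.1362 -0.0269 -0.9903]
hook_eye scene 0.52 [332.9 278.7] [ 0.3913 -0.2168  0.111 ]
hook_eye top 0.8 [371.4 241. ] [ 0.3889 -0.2112  0.111 ]
  tri (array([ 0.3912, -0.2132,  0.1078]), np.float64(0.0052053483117129925))
hook_seat scene 0.45 [325.7 300.7] [ 0.3902 -0.1962  0.03  ]
hook_seat top 0.73 [320.6 209.4] [ 0.46   -0.1165  0.03  ]
hook_seat top 0.66 [365.3 242.3] [ 0.3901 -0.2081  0.03  ]
  tri (array([ 0.469 , -0.1156, -0.0954]), np.float64(0.011393926292793679))
nose_tip sce
[... 383 characters left out ...]
 ,  0.1039]), np.float64(0.003743665827704761))
cover top 0.59 [277.8 173.9] [ 0.5417 -0.0257  0.    ]
open_hook_eye scene 0.83 [298.4 256.2] [ 0.3818 -0.1213  0.111 ]
open_hook_eye top 0.58 [320.7 243.4] [ 0.386  -0.1142  0.111 ]
  tri (array([ 0.3865, -0.1145,  0.1031]), np.float64(0.0006508752198481494))
hook_rack scene 0.59 [314.5 299.5] [ 0.3919 -0.1573  0.    ]
hook_rack top 0.9 [343.3 245.4] [ 0.3855 -0.1642  0.    ]
  tri (array([ 0.3857, -0.1639,  0.01  ]), np.float64(0.0012761185192866652))
front_gap scene 0.72 [314.2 171.4] [0.7219 0.2265 0.    ]
front_gap top 0.56 [320.  209.8] [ 0.4624 -0.1158  0.    ]
  tri (array([ 0.4332, -0.1125,  0.2935]), np.float64(0.0063479733449520815))
```

View pics/scene0.png

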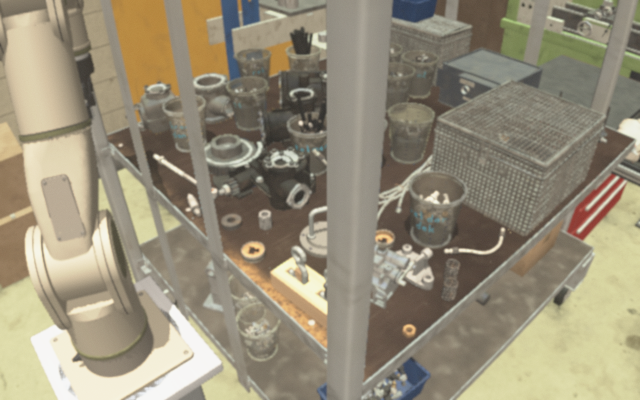

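View pics/top0.png

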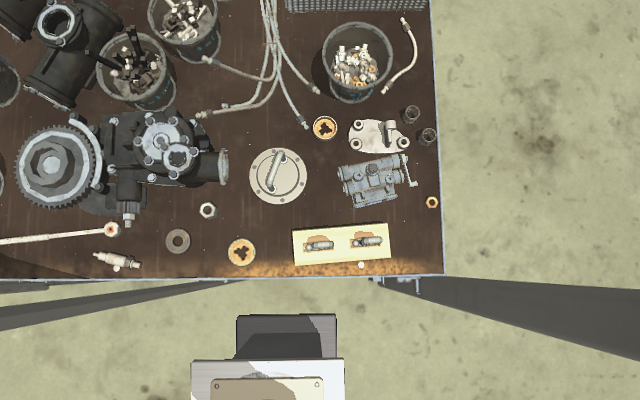

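```bash
cat > b.py <<'E'
from h import *
np.set_printoptions(precision=4,suppress=True)
C={n:camera(n) for n in("scene","top")}
for y in(-.318,.09):
  for z in (0,.3):
    for x in(.27,.32): print(y,z,x,[np.round(proj(C[n],[x,y,z])) for n in C])
f=lambda n,l,t,r,b,w,h:cv2.resize(C[n]["frame"][t:b,l:r],(w,h),interpolation=cv2.INTER_CUBIC)
top=np.hstack([f("top",240,140,320,215,400,375)[:300],f("top",300,220,390,265,400,200).repeat(1,0) if 0 else cv2.copyMakeBorder(f("top",300,220,390,265,400,200),0,100,0,0,cv2.BORDER_CONSTANT)])
bot=np.hstack([f("scene",280,200,340,245,400,300),f("scene",270,240,335,320,244,300),np.zeros((300,156,3),np.uint8)])
cv2.imwrite("pics/crop1.png",np.vstack([top,bot])[:,:,::-1])
for p in[(292,230),(388,222),(391,257),(295,265)]: print(atz(C["top"],p,.045))
E
python3 b.py
```

```text
-0.318 0 0.27 [array([321., 379.]), array([417., 299.])]
-0.318 0 0.32 [array([341., 364.]), array([416., 275.])]
-0.318 0.3 0.27 [array([319., 266.]), array([457., 312.])]
-0.318 0.3 0.32 [array([344., 250.]), array([456., 279.])]
0.09 0 0.27 [array([207., 266.]), array([223., 302.])]
0.09 0 0.32 [array([225., 257.]), array([223., 278.])]
0.09 0.3 0.27 [array([185., 158.]), array([189., 317.])]
0.09 0.3 0.32 [array([207., 150.]), array([189., 284.])]
[ 0.4169 -0.0572  0.045 ]
[ 0.4303 -0.2545  0.045 ]
[ 0.3586 -0.2583  0.045 ]
[ 0.3458 -0.0626  0.045 ]
```

View pics/crop1.png

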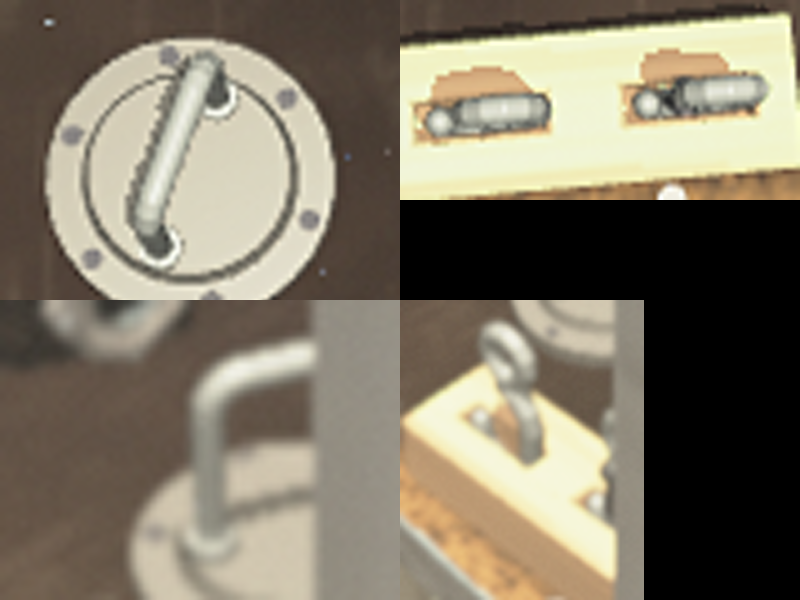

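```bash
cat >> h.py <<'E'
def tooly(s):
    r=rot(s["tcp_rot"]); return r,np.degrees(np.arctan2(r[1,1],r[0,1]))
def rows(wps,yaw=None):
    """shift (tool cm) and roll from the measured pose to each world waypoint"""
    s=sense();r,a=tooly(s);print("pos",np.round(s["eef_pos"],4),"tool y ang",round(a,2),"q",np.round(s["joint_positions"],2),"F",np.round(s["wrist_force"],1))
    for w in wps: print(w,"->",np.round(r.T@(np.array(w[:3])-s["eef_pos"])*100,2),"roll",None if len(w)<4 else round((a-w[3]+180)%360-180,1))
E
python3 - <<'E'
from h import *
rows([(.16,.30,.38,60),(.165,.2,.4,40)])
c=camera("top")
a,b=atz(c,(281,153),.106),atz(c,(269,183),.106);print(a,b,np.degrees(np.arctan2(*(b-a)[[1,0]])))
E
```

```text
pos [0.2305 0.5809 0.2483] tool y ang 68.35 q [-1.22  0.33 -0.06  1.46  0.02  1.35 -0.09] F [ 0.2 -0.4  0.2]
(0.16, 0.3, 0.38, 60) -> [ -3.81 -28.71 -13.17] roll 8.4
(0.165, 0.2, 0.4, 40) -> [ -7.96 -37.82 -15.17] roll 28.4
[ 0.5639101  -0.03916488  0.106     ] [ 0.50462016 -0.01561671  0.106     ] 158.33851971110414
```

>>> carry_out --rows '[{"linear": [-0.5,-4,-2],"roll": 1},{"linear": [-1,-8,-4],"roll": 2},{"linear": [-1.6,-12.3,-6],"roll": 4},{"linear": [-2.2,-16.4,-8],"roll": 5},{"linear": [-2.7,-20.5,-10],"roll": 6},{"linear": [-3.3,-24.6,-11.7],"roll": 7},{"linear": [-3.8,-28.7,-13.2],"roll": 8.4},{"linear": [-5,-32,-14],"roll": 15},{"linear": [-6.5,-35,-14.6],"roll": 22},{"linear": [-8,-37.8,-15.2],"roll": 28.4}]' --jaw 0

```text
time: 2.05
eef_pos: [0.166, 0.2155, 0.3998]
tcp_rot: [-0.0, 0.4, 0.916, 0.001]
wrist_force: [0.7, -0.2, 0.1]
grip_width: 0.0001
finger_force: 0.0
```

```bash
python3 - <<'E'
from h import *
rows([(.165,.2,.4,40),(.175,.1,.4,25),(.18,0,.4,4),(.22,-.1,.38,4),(.30,-.14,.34,4)])
E
```

```text
pos [0.166  0.2155 0.3998] tool y ang 42.79 q [-0.92 -0.49 -0.1   1.92 -0.05  1.72 -0.26] F [ 0.7 -0.2  0.1]
(0.165, 0.2, 0.4, 40) -> [-1.07 -1.12 -0.02] roll 2.8
(0.175, 0.1, 0.4, 25) -> [-9.09 -7.18 -0.03] roll 17.8
(0.18, 0, 0.4, 4) -> [-16.76 -13.61  -0.05] roll 38.8
(0.22, -0.1, 0.38, 4) -> [-26.82 -17.47   1.94] roll 38.8
(0.3, -0.14, 0.34, 4) -> [-35.2  -14.32   5.93] roll 38.8
```

```bash
python3 - <<'E'
from h import *
rows([(.125,.16,.56,40)])
E
```

```text
pos [0.166  0.2155 0.3998] tool y ang 42.79 q [-0.92 -0.49 -0.1   1.92 -0.05  1.72 -0.26] F [ 0.7 -0.2  0.1]
(0.125, 0.16, 0.56, 40) -> [ -1.27  -6.77 -16.02] roll 2.8
```

>>> carry_out --rows '[{"linear": [-0.3,-0.7,-4],"roll": 0},{"linear": [-0.3,-2,-8],"roll": 0},{"linear": [-0.3,-4,-12],"roll": 0},{"linear": [-0.3,-5.5,-16],"roll": 0},{"linear": [-0.3,-5.5,-16],"roll": 0}]'

```text
time: 2.55
eef_pos: [0.129, 0.1789, 0.5625]
tcp_rot: [0.001, 0.399, 0.917, 0.005]
wrist_force: [-0.6, 0.3, -0.6]
grip_width: 0.0001
finger_force: 0.0
```

```bash
cat > look.py <<'E'
from h import *
import sys
t=sys.argv[1]
c=camera("scene");d=camera("top")
save({"frame":np.hstack([cv2.resize(c["frame"],(400,250)),cv2.resize(d["frame"],(400,250))])} if len(sys.argv)<3 else c,t)
E
python3 - <<'E'
from h import *
rows([(.125,.16,.56,40)])
E
python3 look.py l1.png
```

```text
pos [0.129  0.1789 0.5625] tool y ang 42.98 q [-0.76 -0.49 -0.17  1.56 -0.09  2.06 -0.21] F [-0.6  0.3 -0.6]
(0.125, 0.16, 0.56, 40) -> [-1.11 -1.58  0.23] roll 3.0
```

View pics/l1.png

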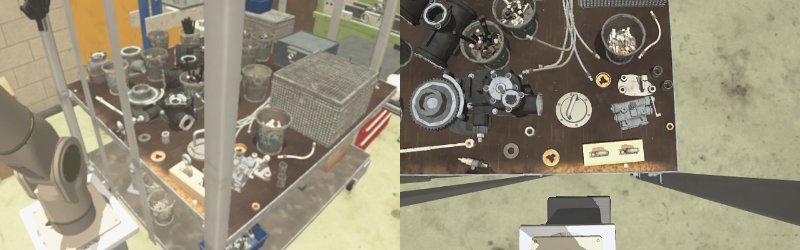

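```bash
python3 - <<'E'
from h import *
print(sense()["effort"])
rows([(.161,.135,.562,36),(.187,.095,.562,26),(.202,.058,.562,18),(.21,.018,.562,10),(.207,-.037,.562,4),(.206,-.075,.562,3.8),(.24,-.13,.55,3.8),(.30,-.16,.5,3.8)])
E
```

```text
[  0.72908705  -3.14100511   1.54608674 -37.49423504  -0.17412813
  -0.06367534   0.27197303]
pos [0.129  0.1779 0.5586] tool y ang 42.9 q [-0.76 -0.49 -0.17  1.57 -0.09  2.06 -0.21] F [ 0.9  0.1 -0.9]
(0.161, 0.135, 0.562, 36) -> [-5.32 -0.57 -0.34] roll 6.9
(0.187, 0.095, 0.562, 26) -> [-10.02  -1.39  -0.34] roll 16.9
(0.202, 0.058, 0.562, 18) -> [-13.75  -2.81  -0.34] roll 24.9
(0.21, 0.018, 0.562, 10) -> [-17.22  -4.95  -0.34] roll 32.9
(0.207, -0.037, 0.562, 4) -> [-21.05  -8.91  -0.34] roll 38.9
(0.206, -0.075, 0.562, 3.8) -> [-23.77 -11.57  -0.34] roll 39.1
(0.24, -0.13, 0.55, 3.8) -> [-30.11 -12.82   0.86] roll 39.1
(0.3, -0.16, 0.5, 3.8) -> [-36.39 -10.47   5.86] roll 39.1
```

>>> carry_out --rows '[{"linear": [-2.6,-0.3,-0.3],"roll": 3},{"linear": [-5.3,-0.6,-0.3],"roll": 7},{"linear": [-7.6,-1,-0.3],"roll": 12},{"linear": [-10,-1.5,-0.3],"roll": 17},{"linear": [-10,-1.5,-0.3],"roll": 17}]'

```text
time: 3.15
eef_pos: [0.1947, 0.0955, 0.5562]
tcp_rot: [-0.001, 0.535, 0.845, -0.001]
wrist_force: [0.9, 0.6, -0.7]
grip_width: 0.0
finger_force: 0.0
```

```bash
python3 - <<'E'
from h import *
print(sense()["effort"])
rows([(.202,.058,.562,18),(.21,.018,.562,10),(.207,-.037,.562,4),(.206,-.075,.562,3.8),(.24,-.13,.55,3.8),(.30,-.16,.5,3.8)])
E
```

```text
[ 2.70372748e+00 -1.53268363e+00  2.04355739e+00 -3.56132984e+01
  1.31216473e-01  6.03329827e-03  4.78166062e-01]
pos [0.1947 0.0955 0.5562] tool y ang 25.35 q [-0.32 -0.5  -0.15  1.58 -0.08  2.06 -0.05] F [ 0.9  0.6 -0.7]
(0.202, 0.058, 0.562, 18) -> [-3.7  -0.95 -0.58] roll 7.4
(0.21, 0.018, 0.562, 10) -> [-7.66 -1.94 -0.58] roll 15.4
(0.207, -0.037, 0.562, 4) -> [-12.5   -4.56  -0.58] roll 21.4
(0.206, -0.075, 0.562, 3.8) -> [-15.89  -6.28  -0.58] roll 21.6
(0.24, -0.13, 0.55, 3.8) -> [-22.32  -5.56   0.62] roll 21.6
(0.3, -0.16, 0.5, 3.8) -> [-27.6   -1.41   5.61] roll 21.6
```

>>> carry_out --rows '[{"linear": [-1.9,-0.7,-0.4],"roll": 4},{"linear": [-3.7,-1.2,-0.6],"roll": 7.4},{"linear": [-5.7,-1.8,-0.6],"roll": 11},{"linear": [-7.7,-2.5,-0.6],"roll": 15.4},{"linear": [-10,-3.8,-0.6],"roll": 19},{"linear": [-12.5,-5,-0.6],"roll": 21.6},{"linear": [-15.9,-6.5,-0.6],"roll": 21.6},{"linear": [-19,-6.3,0],"roll": 21.6},{"linear": [-22.3,-5.5,0.6],"roll": 21.6},{"linear": [-22.3,-5.5,0.6],"roll": 21.6}]'

```text
time: 4.15
eef_pos: [0.2428, -0.1283, 0.5484]
tcp_rot: [-0.003, 0.681, 0.733, -0.001]
wrist_force: [-0.4, 0.6, -0.2]
grip_width: 0.0003
finger_force: 0.0
```

```bash
python3 - <<'E'
from h import *
print(np.round(sense()["effort"],1))
rows([(.30,-.17,.45,3.8),(.35,-.19,.32,3.8),(.391,-.2105,.24,3.8)])
E
```

```text
[  1.2  -9.7   1.8 -38.1   0.5  -0.6   0.5]
pos [ 0.2428 -0.1283  0.5484] tool y ang 4.21 q [ 0.52 -0.39 -0.11  1.54 -0.05  2.    0.47] F [-0.4  0.6 -0.2]
(0.3, -0.17, 0.45, 3.8) -> [-4.61  5.45  9.8 ] roll 0.4
(0.35, -0.19, 0.32, 3.8) -> [-7.02 10.35 22.76] roll 0.4
(0.391, -0.2105, 0.24, 3.8) -> [-9.4  14.33 30.73] roll 0.4
```

>>> carry_out --rows '[{"linear": [-2,2.5,3.5],"roll": 0.4},{"linear": [-4,4.5,7],"roll": 0.4},{"linear": [-5,6.5,11],"roll": 0.4},{"linear": [-6,8,15],"roll": 0.4},{"linear": [-6.6,9.5,19],"roll": 0.4},{"linear": [-7.4,11,23],"roll": 0.4},{"linear": [-8.2,12.5,27],"roll": 0.4},{"linear": [-9.4,14.3,30],"roll": 0.4},{"linear": [-9.4,14.3,30.7],"roll": 0.4},{"linear": [-9.4,14.3,30.7],"roll": 0.4}]' --jaw 0.6

```text
time: 5.15
eef_pos: [0.3908, -0.2075, 0.2428]
tcp_rot: [-0.002, 0.682, 0.732, -0.0]
wrist_force: [0.5, -0.4, 0.5]
grip_width: 0.051
finger_force: 0.0
```

```bash
cat > c.py <<'E'
from h import *
np.set_printoptions(precision=4,suppress=True)
C={n:camera(n) for n in("scene","top")}
fr=cv2.resize(C["scene"]["frame"][120:340,200:420],(400,400),interpolation=cv2.INTER_CUBIC)
g=cv2.resize(C["top"]["frame"][150:290,260:400],(400,400),interpolation=cv2.INTER_CUBIC)
save({"frame":np.hstack([fr,g])},"close1.png")
for t,z in(("hook_eye",.111),("nose_tip",.048),("open_hook_eye",.111),("bow_bar",.1)):
  P={}
  for n in C:
    for q in pinpoint(t,n)[:2]:
        print(t,n,round(q["confidence"],2),np.round(q["location"],1),atz(C[n],q["location"],z)); P.setdefault(n,q["location"])
rows([(.391,-.2105,.115,3.8)])
print(proj(C["top"],sense()["eef_pos"]),proj(C["scene"],sense()["eef_pos"]))
E
python3 c.py
```

```text
hook_eye scene 0.66 [329.  278.1] [ 0.3867 -0.2104  0.111 ]
hook_eye top 0.63 [319.6 244.8] [ 0.3833 -0.112   0.111 ]
nose_tip scene 0.55 [319.8 290.4] [ 0.3895 -0.1786  0.048 ]
nose_tip top 0.6 [357. 247.] [ 0.3801 -0.189   0.048 ]
open_hook_eye scene 0.97 [300.6 253.8] [ 0.3898 -0.1188  0.111 ]
open_hook_eye top 0.64 [320.7 246.5] [ 0.3801 -0.1141  0.111 ]
open_hook_eye top 0.44 [359.1 243.4] [ 0.3848 -0.1875  0.111 ]
bow_bar top 0.77 [273.3 168.9] [ 0.5335 -0.0236  0.1   ]
bow_bar top 0.69 [340.7 244.7] [ 0.3833 -0.1529  0.1   ]
pos [ 0.3915 -0.2091  0.2447] tool y ang 3.94 q [ 0.51 -0.06 -0.12  1.91 -0.01  1.29  0.46] F [ 0.3 -0.4  0. ]
(0.391, -0.2105, 0.115, 3.8) -> [-0.14 -0.08 12.97] roll 0.1
(np.float64(379.55583349296637), np.float64(235.68153930749827)) (np.float64(330.391604484717), np.float64(224.51741452939012))
```

View pics/close1.png

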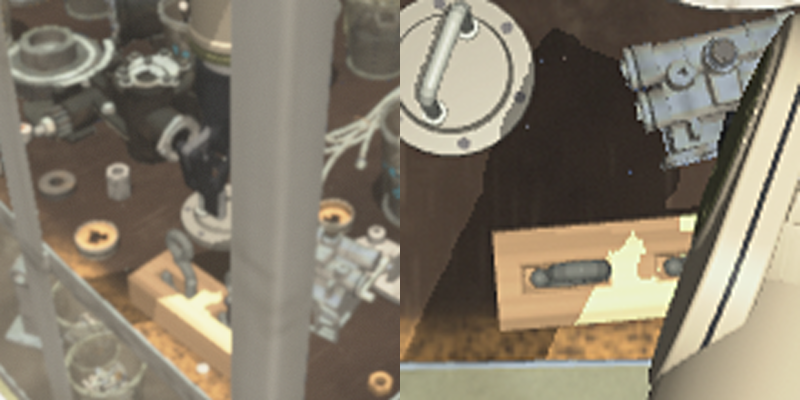

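>>> carry_out --rows '[{"linear": [-0.1,-0.1,3],"roll": 0},{"linear": [-0.1,-0.1,6],"roll": 0},{"linear": [-0.1,-0.1,9],"roll": 0},{"linear": [-0.1,-0.1,11],"roll": 0},{"linear": [-0.1,-0.1,12.5],"roll": 0},{"linear": [-0.1,-0.1,13.4],"roll": 0},{"linear": [-0.1,-0.1,13.4],"roll": 0},{"linear": [-0.1,-0.1,13.4],"roll": 0}]'

```text
time: 6.45
eef_pos: [0.3909, -0.2102, 0.1109]
tcp_rot: [0.0, 0.682, 0.731, 0.0]
wrist_force: [-0.2, -0.9, 0.4]
grip_width: 0.051
finger_force: 0.0
```

>>> carry_out --rows '[{"linear": [0,0,0],"roll": 0},{"linear": [0,0,0],"roll": 0},{"linear": [0,0,0],"roll": 0},{"linear": [0,0,0],"roll": 0},{"linear": [0,0,0],"roll": 0},{"linear": [0,0,0],"roll": 0},{"linear": [0,0,0],"roll": 0}]' --jaw 0 --grip_force 80

```text
time: 7.15
eef_pos: [0.3911, -0.2103, 0.1109]
tcp_rot: [0.001, 0.682, 0.731, 0.0]
wrist_force: [-1.3, 0.2, 6.5]
grip_width: 0.0105
finger_force: 78.3
```

```bash
python3 - <<'E'
from h import *
rows([(.391,-.2105,.21,3.8)])
s=sense();print(s["grip_width"],s["finger_force"],s["ft_torque"])
E
```

```text
pos [ 0.3911 -0.2103  0.1109] tool y ang 3.94 q [ 0.51  0.08 -0.12  2.08  0.01  0.99  0.45] F [-1.3  0.2  6.5]
(0.391, -0.2105, 0.21, 3.8) -> [-0.02  0.01 -9.91] roll 0.1
0.010494867358625044 78.31034278919105 [0.08609878 0.17398134 0.02115931]
```

>>> carry_out --rows '[{"linear": [0,0,-0.5],"roll": 0},{"linear": [0,0,-1.5],"roll": 0},{"linear": [0,0,-3],"roll": 0},{"linear": [0,0,-5],"roll": 0},{"linear": [0,0,-8],"roll": 0},{"linear": [0,0,-11],"roll": 0},{"linear": [0,0,-14],"roll": 0},{"linear": [0,0,-15],"roll": 0},{"linear": [0,0,-15],"roll": 0}]'

```text
time: 8.05
eef_pos: [0.391, -0.2103, 0.2615]
tcp_rot: [0.001, 0.682, 0.731, 0.001]
wrist_force: [0.5, 0.2, -2.5]
grip_width: 0.0106
finger_force: 78.2
```

```bash
python3 - <<'E'
from h import *
rows([(.512,-.081,.26,-21.7)])
s=sense();print(s["grip_width"],s["finger_force"],s["ft_torque"])
E
```

```text
pos [ 0.391  -0.2103  0.2615] tool y ang 3.94 q [ 0.51 -0.07 -0.11  1.89 -0.01  1.32  0.47] F [ 0.5  0.2 -2.5]
(0.512, -0.081, 0.26, -21.7) -> [12.07 12.96  0.17] roll 25.6
0.010646046962188533 78.2097601890564 [-0.02898842 -0.01353865 -0.03466395]
```

>>> carry_out --rows '[{"linear": [2,2,0],"roll": 4},{"linear": [4,4.2,0],"roll": 8},{"linear": [6,6.4,0],"roll": 12},{"linear": [8,8.6,0],"roll": 17},{"linear": [10,10.8,0],"roll": 22},{"linear": [12.1,13,0],"roll": 25.6},{"linear": [12.1,13,1.5],"roll": 25.6},{"linear": [12.1,13,3],"roll": 25.6},{"linear": [12.1,13,3],"roll": 25.6},{"linear": [12.1,13,3],"roll": 25.6}]'

```text
time: 9.05
eef_pos: [0.5113, -0.0805, 0.2294]
tcp_rot: [-0.001, 0.827, 0.562, -0.001]
wrist_force: [-0.2, 0.4, -2.0]
grip_width: 0.011
finger_force: 78.4
```

```bash
cat > d.py <<'E'
from h import *
import sys
np.set_printoptions(precision=4,suppress=True)
C={n:camera(n) for n in("scene","top")}
s=sense();e=s["eef_pos"];r=rot(s["tcp_rot"])
# hook axes: x=tool x, z=-tool z
pts={"hook_eye":e+r@[0,0,-.002],"nose_tip":e+r@[.0215,0,.061],"hook_seat":e+r@[0,0,.079],"bow_bar":[.534,-.0255,.1]}
for t,X in pts.items():
  for n in C:
    print(t,n,"pred",np.round(proj(C[n],X),1),"seen",[(round(q["confidence"],2),np.round(q["location"],1)) for q in pinpoint(t,n)[:2]])
def crop(n,h):
    u,v=map(int,proj(C[n],pts["nose_tip"]));f=cv2.copyMakeBorder(C[n]["frame"],h,h,h,h,cv2.BORDER_CONSTANT)
    print(n,"crop origin",u-h,v-h,"scale",400/2/h);return cv2.resize(f[v:v+2*h,u:u+2*h],(400,400),interpolation=cv2.INTER_CUBIC)
save({"frame":np.hstack([crop("scene",55),crop("top",55)])},sys.argv[1])
rows([(.512,-.081,.153,-21.7)])
E
python3 d.py close2.png
```

```text
hook_eye scene pred [331.7 175.6] seen []
hook_eye top pred [301.  166.2] seen []
nose_tip scene pred [328.2 194.1] seen [(0.46, array([326.5, 193.3]))]
nose_tip top pred [290.7 168.8] seen []
hook_seat scene pred [331.6 206.1] seen [(0.41, array([327.7, 206.8]))]
hook_seat top pred [301.9 174.7] seen []
bow_bar scene pred [322.8 209.2] seen [(0.61, array([322.9, 209.6]))]
bow_bar top pred [274.3 168.7] seen []
scene crop origin 273 139 scale 3.6363636363636362
top crop origin 235 113 scale 3.6363636363636362
pos [ 0.512  -0.0805  0.2305] tool y ang -21.66 q [ 0.33  0.12 -0.28  1.75  0.04  1.27 -0.34] F [-0.1 -0.7 -1.5]
(0.512, -0.081, 0.153, -21.7) -> [-0.05  0.02  7.75] roll 0.0
```

View pics/close2.png

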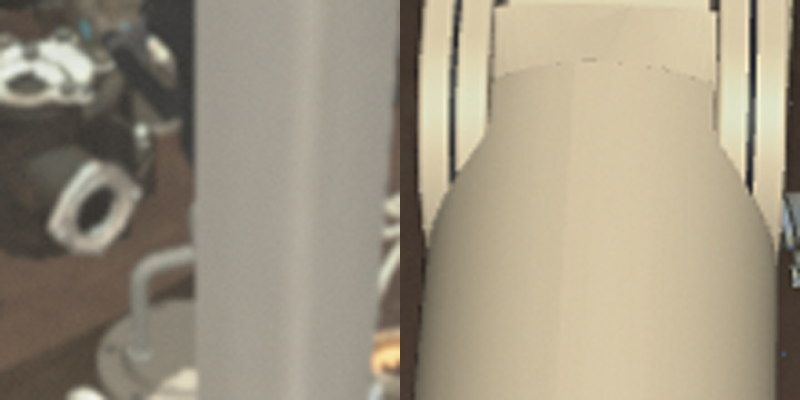

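>>> carry_out --rows '[{"linear": [0,0,2],"roll": 0},{"linear": [0,0,4.5],"roll": 0},{"linear": [0,0,6.5],"roll": 0},{"linear": [0,0,7.5],"roll": 0},{"linear": [0.8,0,7.5],"roll": 0},{"linear": [1.6,0,7.5],"roll": 0},{"linear": [2.4,0,7.5],"roll": 0},{"linear": [3,0,7.5],"roll": 0},{"linear": [3,0,7.5],"roll": 0},{"linear": [3,0,7.5],"roll": 0}]'

```text
time: 10.55
eef_pos: [0.5232, -0.0525, 0.1556]
tcp_rot: [0.0, 0.827, 0.562, 0.0]
wrist_force: [0.3, -0.1, -2.2]
grip_width: 0.0103
finger_force: 78.4
```

```bash
cat > f.py <<'E'
from h import *
S=[]
s=sense();r=rot(s["tcp_rot"]);e=s["eef_pos"]
b=np.array([.534,-.0255,.1])
print("pos",np.round(e,4),"bar in hook (mm): x %.1f y %.1f z %.1f"%tuple((r.T@(b-e)*1000)),"F in tool",np.round(r.T@s["wrist_force"],2),"T",np.round(r.T@s["ft_torque"],3), "grip",s["grip_width"])
E
python3 f.py
```

```text
pos [ 0.5232 -0.0525  0.1556] bar in hook (mm): x 29.1 y 0.1 z 55.6 F in tool [-0.    0.36  2.2 ] T [-0.043 -0.051  0.029] grip 0.010307625033594541
```

>>> carry_out --rows '[{"linear": [0.2,0,0.05],"roll": 0},{"linear": [0.4,0,0.05],"roll": 0},{"linear": [0.5,0,0.05],"roll": 0},{"linear": [0.5,0,0.05],"roll": 0}]'

```text
time: 10.95
eef_pos: [0.5249, -0.0478, 0.1549]
tcp_rot: [-0.0, 0.827, 0.562, 0.0]
wrist_force: [0.1, -0.4, -2.7]
grip_width: 0.0105
finger_force: 78.4
```

```bash
python3 f.py
```

```text
pos [ 0.5249 -0.0478  0.1549] bar in hook (mm): x 24.0 y 0.2 z 54.9 F in tool [-0.31  0.26  2.67] T [ 0.018 -0.012 -0.057] grip 0.010490703899836569
```

>>> carry_out --rows '[{"linear": [0.1,0,0],"roll": 0},{"linear": [0.2,0,0],"roll": 0},{"linear": [0.3,0,0],"roll": 0},{"linear": [0.3,0,0],"roll": 0},{"linear": [0.3,0,0],"roll": 0}]'

```text
time: 11.45
eef_pos: [0.5259, -0.0454, 0.1549]
tcp_rot: [0.0, 0.827, 0.562, 0.0]
wrist_force: [-1.1, -1.2, -1.9]
grip_width: 0.0105
finger_force: 78.5
```

```bash
python3 f.py
```

```text
pos [ 0.5259 -0.0454  0.1549] bar in hook (mm): x 21.5 y 0.2 z 54.9 F in tool [-1.5  -0.57  1.85] T [-0.026 -0.417  0.028] grip 0.010520641434199828
```

>>> carry_out --rows '[{"linear": [0.2,0,0],"roll": 0},{"linear": [0.4,0,0],"roll": 0},{"linear": [0.6,0,0],"roll": 0},{"linear": [0.8,0,0],"roll": 0},{"linear": [1.0,0,0],"roll": 0},{"linear": [1.0,0,0],"roll": 0},{"linear": [1.0,0,0],"roll": 0}]'

```text
time: 12.15
eef_pos: [0.5296, -0.0359, 0.1548]
tcp_rot: [-0.0, 0.827, 0.562, 0.0]
wrist_force: [-0.5, -3.4, -2.3]
grip_width: 0.0104
finger_force: 78.5
```

```bash
python3 f.py
```

```text
pos [ 0.5296 -0.0359  0.1548] bar in hook (mm): x 11.3 y 0.2 z 54.8 F in tool [-3.39  0.76  2.33] T [-0.148 -0.866  0.042] grip 0.010446955030251295
```

>>> carry_out --rows '[{"linear": [0.1,0,0],"roll": 0},{"linear": [0.2,0,0],"roll": 0},{"linear": [0.3,0,0],"roll": 0},{"linear": [0.3,0,0],"roll": 0},{"linear": [0.3,0,0],"roll": 0}]'

```text
time: 12.65
eef_pos: [0.5307, -0.033, 0.1548]
tcp_rot: [-0.0, 0.827, 0.562, 0.0]
wrist_force: [-1.6, -4.4, -2.7]
grip_width: 0.0103
finger_force: 78.5
```

```bash
python3 f.py
```

```text
pos [ 0.5307 -0.033   0.1548] bar in hook (mm): x 8.2 y 0.3 z 54.8 F in tool [-4.71  0.13  2.74] T [ 0.131 -1.089  0.042] grip 0.010322050664279544
```

>>> carry_out --rows '[{"linear": [0.05,0,0],"roll": 0},{"linear": [0.1,0,0],"roll": 0},{"linear": [0.1,0,0],"roll": 0},{"linear": [0.1,0,0],"roll": 0}]'

```text
time: 13.05
eef_pos: [0.5312, -0.0321, 0.1549]
tcp_rot: [-0.0, 0.827, 0.562, 0.0]
wrist_force: [-1.8, -4.0, -2.9]
grip_width: 0.0102
finger_force: 78.5
```

```bash
python3 f.py
```

```text
pos [ 0.5312 -0.0321  0.1549] bar in hook (mm): x 7.1 y 0.2 z 54.9 F in tool [-4.39 -0.2   2.87] T [ 0.066 -1.075  0.018] grip 0.010189805151485367
```

>>> carry_out --rows '[{"linear": [0.05,0,0],"roll": 0},{"linear": [0.05,0,-0.1],"roll": 0},{"linear": [0.05,0,-0.2],"roll": 0},{"linear": [0.05,0,-0.3],"roll": 0},{"linear": [0.05,0,-0.4],"roll": 0},{"linear": [0.05,0,-0.4],"roll": 0}]'

```text
time: 13.65
eef_pos: [0.5315, -0.0314, 0.1592]
tcp_rot: [0.0, 0.827, 0.562, 0.0]
wrist_force: [-1.7, -2.0, -0.9]
grip_width: 0.0106
finger_force: 78.5
```

```bash
python3 f.py
```

```text
pos [ 0.5315 -0.0314  0.1592] bar in hook (mm): x 6.4 y 0.1 z 59.2 F in tool [-2.47 -0.84  0.87] T [ 0.08  -0.746 -0.016] grip 0.010553223323182393
```

>>> carry_out --rows '[{"linear": [0,0,-0.1],"roll": 0},{"linear": [0,0,-0.2],"roll": 0},{"linear": [0.05,0,-0.3],"roll": 0},{"linear": [0.1,0,-0.4],"roll": 0},{"linear": [0.15,0,-0.5],"roll": 0},{"linear": [0.2,0,-0.6],"roll": 0},{"linear": [0.2,0,-0.6],"roll": 0}]'

```text
time: 14.35
eef_pos: [0.5322, -0.0295, 0.1652]
tcp_rot: [0.0, 0.827, 0.562, 0.0]
wrist_force: [-0.7, -1.6, -1.3]
grip_width: 0.0105
finger_force: 78.5
```

```bash
python3 f.py
```

```text
pos [ 0.5322 -0.0295  0.1652] bar in hook (mm): x 4.3 y 0.1 z 65.2 F in tool [-1.73 -0.05  1.34] T [ 0.159 -0.654  0.006] grip 0.010498532631636137
```

>>> carry_out --rows '[{"linear": [0.05,0,-0.2],"roll": 0},{"linear": [0.1,0,-0.4],"roll": 0},{"linear": [0.15,0,-0.6],"roll": 0},{"linear": [0.2,0,-0.8],"roll": 0},{"linear": [0.25,0,-1.0],"roll": 0},{"linear": [0.3,0,-1.2],"roll": 0},{"linear": [0.35,0,-1.3],"roll": 0},{"linear": [0.35,0,-1.3],"roll": 0}]'

```text
time: 15.15
eef_pos: [0.5335, -0.0262, 0.178]
tcp_rot: [-0.0, 0.827, 0.562, 0.0]
wrist_force: [0.4, 0.6, -2.1]
grip_width: 0.0102
finger_force: 78.4
```

```bash
python3 f.py
```

```text
pos [ 0.5335 -0.0262  0.178 ] bar in hook (mm): x 0.8 y 0.2 z 78.0 F in tool [0.71 0.13 2.12] T [ 0.001 -0.024  0.057] grip 0.010173345593291612
```

>>> carry_out --rows '[{"linear": [0,0,-0.1],"roll": 0},{"linear": [0,0,-0.2],"roll": 0},{"linear": [0,0,-0.25],"roll": 0},{"linear": [0,0,-0.25],"roll": 0}]'

```text
time: 15.55
eef_pos: [0.5334, -0.0266, 0.1805]
tcp_rot: [0.0, 0.827, 0.562, 0.0]
wrist_force: [0.2, 0.2, -2.8]
grip_width: 0.0108
finger_force: 78.4
```

```bash
python3 f.py
```

```text
pos [ 0.5334 -0.0266  0.1805] bar in hook (mm): x 1.2 y 0.1 z 80.5 F in tool [0.29 0.15 2.82] T [ 0.014  0.031 -0.021] grip 0.010811949273514957
```

>>> carry_out --rows '[{"linear": [0,0,-0.03],"roll": 0},{"linear": [0,0,-0.05],"roll": 0},{"linear": [0,0,-0.05],"roll": 0},{"linear": [0,0,-0.05],"roll": 0}]'

```text
time: 15.95
eef_pos: [0.5333, -0.0265, 0.1809]
tcp_rot: [-0.0, 0.827, 0.562, 0.0]
wrist_force: [0.0, 0.4, -1.4]
grip_width: 0.0105
finger_force: 78.4
```

```bash
python3 f.py
```

```text
pos [ 0.5333 -0.0265  0.1809] bar in hook (mm): x 1.2 y 0.2 z 80.9 F in tool [ 0.35 -0.12  1.44] T [-0.039  0.023  0.   ] grip 0.010491536867642239
```

>>> carry_out --rows '[{"linear": [0,0,-0.05],"roll": 0},{"linear": [0,0,-0.05],"roll": 0},{"linear": [0,0,-0.05],"roll": 0}]'

```text
time: 16.25
eef_pos: [0.5333, -0.0265, 0.1812]
tcp_rot: [-0.0, 0.827, 0.562, 0.0]
wrist_force: [0.4, 0.4, -4.3]
grip_width: 0.0107
finger_force: 78.1
```

>>> carry_out --rows '[{"linear": [0,0,-0.05],"roll": 0},{"linear": [0,0,-0.05],"roll": 0},{"linear": [0,0,-0.05],"roll": 0}]'

```text
time: 16.55
eef_pos: [0.5332, -0.0265, 0.1815]
tcp_rot: [-0.0, 0.827, 0.562, -0.0]
wrist_force: [1.0, 0.8, -9.3]
grip_width: 0.0105
finger_force: 78.1
```

>>> carry_out --rows '[{"linear": [0,0,-0.04],"roll": 0},{"linear": [0,0,-0.08],"roll": 0},{"linear": [0,0,-0.08],"roll": 0}]'

```text
time: 16.85
eef_pos: [0.5329, -0.0266, 0.1817]
tcp_rot: [-0.0, 0.827, 0.562, -0.0]
wrist_force: [3.0, 0.9, -20.0]
grip_width: 0.0102
finger_force: 77.9
```

```bash
python3 f.py
```

```text
pos [ 0.5329 -0.0266  0.1817] bar in hook (mm): x 1.4 y 0.7 z 81.7 F in tool [ 1.97  2.48 20.01] T [-1.037  0.405  0.011] grip 0.010210356278045236
```

>>> carry_out --rows '[{"linear": [0,0,0.02],"roll": 0},{"linear": [0,0,0.02],"roll": 0}]'

```text
time: 17.05
eef_pos: [0.5329, -0.0265, 0.1818]
tcp_rot: [-0.0, 0.827, 0.562, -0.0]
wrist_force: [4.1, -0.1, -21.8]
grip_width: 0.0105
finger_force: 77.9
```

>>> carry_out --rows '[{"linear": [0,0,0],"roll": 0},{"linear": [0,0,0],"roll": 0}]'

```text
time: 17.25
eef_pos: [0.5329, -0.0266, 0.1818]
tcp_rot: [-0.0, 0.827, 0.562, -0.0]
wrist_force: [3.3, -0.2, -25.2]
grip_width: 0.0103
finger_force: 77.8
```

>>> carry_out --rows '[{"linear": [0,0,0.06],"roll": 0}]'

```text
time: 17.35
eef_pos: [0.5331, -0.0265, 0.1817]
tcp_rot: [-0.0, 0.827, 0.562, -0.0]
wrist_force: [2.6, -0.1, -18.6]
grip_width: 0.0106
finger_force: 78.3
```

>>> carry_out --rows '[{"linear": [0,0,0],"roll": 0}]'

```text
time: 17.45
eef_pos: [0.5331, -0.0265, 0.1818]
tcp_rot: [-0.0, 0.827, 0.562, -0.0]
wrist_force: [2.7, -0.3, -21.9]
grip_width: 0.0108
finger_force: 78.0
```

>>> carry_out --rows '[{"linear": [0,0,0.05],"roll": 0}]'

```text
time: 17.55
eef_pos: [0.5333, -0.0265, 0.1817]
tcp_rot: [-0.0, 0.827, 0.562, 0.0]
wrist_force: [-0.2, 0.1, -14.4]
grip_width: 0.0102
finger_force: 78.6
```

>>> carry_out --rows '[{"linear": [0,0,0],"roll": 0}]'

```text
time: 17.65
eef_pos: [0.5333, -0.0265, 0.1816]
tcp_rot: [-0.0, 0.827, 0.562, 0.0]
wrist_force: [-0.9, 0.5, -17.1]
grip_width: 0.0107
finger_force: 78.4
```

>>> carry_out --rows '[{"linear": [0,0,0],"roll": 0}]'

```text
time: 17.75
eef_pos: [0.5333, -0.0265, 0.1817]
tcp_rot: [0.0, 0.827, 0.562, 0.0]
wrist_force: [-0.2, 0.8, -16.4]
grip_width: 0.0106
finger_force: 78.5
```

>>> carry_out --rows '[{"linear": [0,0,0],"roll": 0},{"linear": [0,0,0],"roll": 0}]'

```text
time: 17.95
eef_pos: [0.5334, -0.0265, 0.1816]
tcp_rot: [0.0, 0.827, 0.562, 0.0]
wrist_force: [-0.2, 1.2, -14.6]
grip_width: 0.0102
finger_force: 78.7
```

>>> carry_out --rows '[{"linear": [0,0,0],"roll": 0},{"linear": [0,0,0],"roll": 0}]'

```text
time: 18.15
eef_pos: [0.5334, -0.0265, 0.1816]
tcp_rot: [0.0, 0.827, 0.562, 0.0]
wrist_force: [-0.9, 0.7, -13.8]
grip_width: 0.0106
finger_force: 78.9
```

>>> carry_out --rows '[{"linear": [0,0,0],"roll": 0},{"linear": [0,0,0],"roll": 0}]'

```text
time: 18.35
eef_pos: [0.5334, -0.0265, 0.1816]
tcp_rot: [0.0, 0.827, 0.562, 0.0]
wrist_force: [-1.1, 0.4, -12.8]
grip_width: 0.0105
finger_force: 79.0
```

>>> carry_out --rows '[{"linear": [0,0,-0.03],"roll": 0}]'

```text
time: 18.45
eef_pos: [0.5334, -0.0265, 0.1816]
tcp_rot: [0.0, 0.827, 0.562, 0.0]
wrist_force: [0.4, 0.4, -15.9]
grip_width: 0.01
finger_force: 78.5
```

>>> carry_out --rows '[{"linear": [0,0,0],"roll": 0}]'

```text
time: 18.55
eef_pos: [0.5334, -0.0266, 0.1816]
tcp_rot: [-0.0, 0.827, 0.562, 0.0]
wrist_force: [0.1, 0.7, -15.2]
grip_width: 0.0103
finger_force: 78.6
```

>>> carry_out --rows '[{"linear": [0,0,-0.015],"roll": 0},{"linear": [0,0,-0.015],"roll": 0}]'

```text
time: 18.75
eef_pos: [0.5333, -0.0265, 0.1817]
tcp_rot: [-0.0, 0.827, 0.562, 0.0]
wrist_force: [0.6, -0.1, -17.2]
grip_width: 0.0103
finger_force: 78.5
```

>>> carry_out --rows '[{"linear": [0,0,0],"roll": 0},{"linear": [0,0,0],"roll": 0}]'

```text
time: 18.95
eef_pos: [0.5333, -0.0265, 0.1817]
tcp_rot: [-0.0, 0.827, 0.562, 0.0]
wrist_force: [0.9, 0.1, -17.5]
grip_width: 0.0105
finger_force: 78.4
```

>>> carry_out --rows '[{"linear": [0,0,0],"roll": 0},{"linear": [0,0,0],"roll": 0}]'

```text
time: 19.15
eef_pos: [0.5333, -0.0265, 0.1817]
tcp_rot: [-0.0, 0.827, 0.562, 0.0]
wrist_force: [1.3, -0.1, -18.1]
grip_width: 0.0108
finger_force: 78.3
```

>>> carry_out --rows '[{"linear": [0,0,0.005],"roll": 0},{"linear": [0,0,0.005],"roll": 0},{"linear": [0,0,0.005],"roll": 0}]'

```text
time: 19.45
eef_pos: [0.5333, -0.0265, 0.1817]
tcp_rot: [-0.0, 0.827, 0.562, 0.0]
wrist_force: [0.6, 0.1, -19.7]
grip_width: 0.0106
finger_force: 78.3
```

>>> carry_out --rows '[{"linear": [0,0,0.003],"roll": 0},{"linear": [0,0,0.003],"roll": 0},{"linear": [0,0,0.003],"roll": 0}]'

```text
time: 19.75
eef_pos: [0.5333, -0.0265, 0.1817]
tcp_rot: [-0.0, 0.827, 0.562, 0.0]
wrist_force: [0.4, 0.4, -18.6]
grip_width: 0.0104
finger_force: 78.3
```

>>> carry_out --rows '[{"linear": [0,0,0.003],"roll": 0},{"linear": [0,0,0.003],"roll": 0},{"linear": [0,0,0.003],"roll": 0}]'

```text
time: 20.05
eef_pos: [0.5333, -0.0265, 0.1817]
tcp_rot: [-0.0, 0.827, 0.562, 0.0]
wrist_force: [1.3, 0.4, -18.2]
grip_width: 0.0106
finger_force: 78.3
```

>>> carry_out --rows '[{"linear": [0,0,0.006],"roll": 0},{"linear": [0,0,0.006],"roll": 0},{"linear": [0,0,0.006],"roll": 0},{"linear": [0,0,0.006],"roll": 0},{"linear": [0,0,0.006],"roll": 0}]'

```text
time: 20.55
eef_pos: [0.5334, -0.0265, 0.1817]
tcp_rot: [-0.0, 0.827, 0.562, 0.0]
wrist_force: [0.1, 0.9, -17.9]
grip_width: 0.0101
finger_force: 78.3
```

>>> carry_out --rows '[{"linear": [0,0,0],"roll": 0},{"linear": [0,0,0],"roll": 0},{"linear": [0,0,0],"roll": 0},{"linear": [0,0,0],"roll": 0},{"linear": [0,0,0],"roll": 0}]'

```text
time: 21.05
eef_pos: [0.5334, -0.0265, 0.1817]
tcp_rot: [-0.0, 0.827, 0.562, 0.0]
wrist_force: [-1.5, -0.0, -17.3]
grip_width: 0.0106
finger_force: 78.3
```

```bash
python3 f.py
```

```text
pos [ 0.5334 -0.0265  0.1817] bar in hook (mm): x 1.2 y 0.2 z 81.7 F in tool [-0.59 -1.34 17.35] T [0.142 0.101 0.016] grip 0.010559388731539962
```

>>> carry_out --rows '[{"linear": [0,0,0.2],"roll": 0},{"linear": [0.1,0,0.6],"roll": 0},{"linear": [0.2,0,1.2],"roll": 0},{"linear": [0.2,0,1.8],"roll": 0},{"linear": [0.2,0,2.4],"roll": 0},{"linear": [0.2,0,3],"roll": 0},{"linear": [0.2,0,3.6],"roll": 0},{"linear": [0.2,0,4.1],"roll": 0},{"linear": [0.2,0,4.2],"roll": 0},{"linear": [0.2,0,4.2],"roll": 0}]'

```text
time: 22.05
eef_pos: [0.534, -0.0247, 0.1395]
tcp_rot: [-0.0, 0.827, 0.562, 0.0]
wrist_force: [1.0, -0.1, -2.8]
grip_width: 0.0105
finger_force: 80.3
```

```bash
python3 f.py
```

```text
pos [ 0.534  -0.0247  0.1395] bar in hook (mm): x -0.8 y 0.3 z 39.5 F in tool [0.28 0.93 2.76] T [0.009 0.022 0.044] grip 0.010468170149584512
```

Contact is expected at about z 0.136; lower 2.8 mm, then step finely.

>>> carry_out --rows '[{"linear": [0,0,0.1],"roll": 0},{"linear": [0,0,0.2],"roll": 0},{"linear": [0,0,0.28],"roll": 0},{"linear": [0,0,0.28],"roll": 0},{"linear": [0,0,0.28],"roll": 0}]'

```text
time: 22.55
eef_pos: [0.5343, -0.0246, 0.1372]
tcp_rot: [0.0, 0.827, 0.562, 0.0]
wrist_force: [-0.7, -0.5, 0.5]
grip_width: 0.0106
finger_force: 80.5
```

>>> carry_out --rows '[{"linear": [0,0,0.04],"roll": 0},{"linear": [0,0,0.04],"roll": 0},{"linear": [0,0,0.04],"roll": 0}]'

```text
time: 22.85
eef_pos: [0.5344, -0.0246, 0.1369]
tcp_rot: [0.0, 0.827, 0.562, 0.0]
wrist_force: [-1.3, 0.6, 5.9]
grip_width: 0.0105
finger_force: 81.1
```

>>> carry_out --rows '[{"linear": [0,0,-0.05],"roll": 0},{"linear": [0,0,-0.05],"roll": 0}]'

```text
time: 23.05
eef_pos: [0.5343, -0.0246, 0.1371]
tcp_rot: [0.0, 0.827, 0.562, 0.0]
wrist_force: [-0.2, -0.2, 2.4]
grip_width: 0.0102
finger_force: 80.9
```

>>> carry_out --rows '[{"linear": [0,0,0],"roll": 0},{"linear": [0,0,0],"roll": 0},{"linear": [0,0,0],"roll": 0},{"linear": [0,0,0],"roll": 0},{"linear": [0,0,0],"roll": 0}]' --jaw 0.5

```text
time: 23.55
eef_pos: [0.5341, -0.0247, 0.1369]
tcp_rot: [-0.0, 0.827, 0.562, 0.0]
wrist_force: [0.1, -0.0, 0.6]
grip_width: 0.0429
finger_force: 0.0
```

>>> carry_out --rows '[{"linear": [0,0,-0.5],"roll": 0},{"linear": [0,0,-1.5],"roll": 0},{"linear": [0,0,-3],"roll": 0},{"linear": [0,0,-5],"roll": 0},{"linear": [0,0,-8],"roll": 0},{"linear": [0,0,-11],"roll": 0},{"linear": [0,0,-15],"roll": 0},{"linear": [0,0,-19],"roll": 0},{"linear": [0,0,-19],"roll": 0},{"linear": [0,0,-19],"roll": 0}]'

```text
time: 24.55
eef_pos: [0.5344, -0.0246, 0.3285]
tcp_rot: [0.001, 0.827, 0.562, 0.001]
wrist_force: [0.1, 0.4, -0.9]
grip_width: 0.0428
finger_force: 0.0
```

```bash
python3 - <<'E'
from h import *
rows([(.40,-.10,.42,-21.7)])
E
```

```text
pos [ 0.5344 -0.0246  0.3285] tool y ang -21.65 q [ 0.25  0.12 -0.32  1.56  0.04  1.47 -0.45] F [ 0.1  0.4 -0.9]
(0.4, -0.1, 0.42, -21.7) -> [-11.95  -9.68  -9.19] roll 0.1
```

>>> carry_out --rows '[{"linear": [-2,-2.2,-2],"roll": 0},{"linear": [-4,-4.4,-4],"roll": 0},{"linear": [-6,-6.6,-6],"roll": 0},{"linear": [-8,-8.8,-8],"roll": 0},{"linear": [-10,-11,-10],"roll": 0},{"linear": [-12,-13.2,-12],"roll": 0},{"linear": [-14,-15.4,-14],"roll": 0},{"linear": [-16,-17.6,-16],"roll": 0},{"linear": [-18,-20,-18],"roll": 0},{"linear": [-18,-20,-18],"roll": 0}]'

```text
time: 25.55
eef_pos: [0.2793, -0.1195, 0.5092]
tcp_rot: [0.002, 0.828, 0.56, 0.002]
wrist_force: [0.1, 0.0, 0.3]
grip_width: 0.0428
finger_force: 0.0
```

```bash
python3 - <<'E'
from h import *
C={n:camera(n) for n in("scene","top")}
a=cv2.resize(C["scene"]["frame"][160:320,260:420],(400,400),interpolation=cv2.INTER_CUBIC)
b=cv2.resize(C["top"]["frame"][130:270,240:380],(400,400),interpolation=cv2.INTER_CUBIC)
save({"frame":np.hstack([a,b])},"end.png")
for t in("gate","hook_eye","cover","open_hook_eye"):
  for n in C: print(t,n,[(round(q["confidence"],2),np.round(q["location"],1)) for q in pinpoint(t,n)[:2]])
print(proj(C["top"],[.534,-.0255,.137]))
E
```

```text
Traceback (most recent call last):
ValueError: it knows: bow_bar, cover, front_gap, hook_eye, hook_rack, hook_seat, nose_tip, open_hook_eye
```

View pics/end.png

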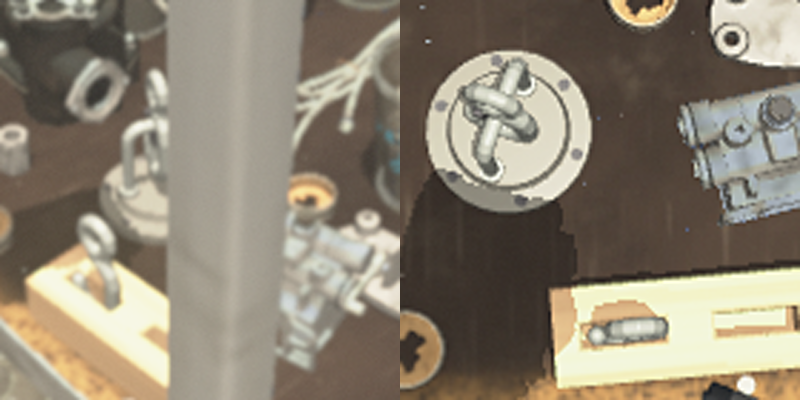

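>>> carry_out --rows '[{"linear": [-18,-20,-18],"roll": 0}]'

```text
time: 25.75
eef_pos: [0.2449, -0.1311, 0.5305]
tcp_rot: [-0.004, 0.826, 0.564, -0.003]
wrist_force: [0.5, -1.4, 1.2]
grip_width: 0.0424
finger_force: 0.0
```

>>> carry_out --rows '[{"linear": [0,0,0],"roll": 0},{"linear": [0,0,0],"roll": 0},{"linear": [0,0,0],"roll": 0},{"linear": [0,0,0],"roll": 0},{"linear": [0,0,0],"roll": 0},{"linear": [0,0,0],"roll": 0}]'

```text
time: 26.35
eef_pos: [0.243, -0.1326, 0.5343]
tcp_rot: [-0.0, 0.827, 0.562, -0.0]
wrist_force: [-0.1, 0.4, 0.5]
grip_width: 0.0428
finger_force: 0.0
```

```bash
python3 - <<'E'
from h import *
s=sense();print(s["eef_pos"],s["wrist_force"],np.abs(s["qvel"]).max())
print(sign_off())
E
```

```text
[ 0.24296565 -0.13257703  0.53427634] [-0.05205707  0.36706457  0.4563811 ] 0.004533517358120944
the job is handed in; nothing more can be done
None
```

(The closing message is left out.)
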